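# Mix the next vial from the gravity feed rack on the roller mixer

### The arm

A 6-joint arm with a two-finger parallel gripper is mounted at the origin on a cart in front of the work surface, level with it; the furniture and walls round the work are solid. World frame = base frame: x ahead of the robot, y to its left, z up, the work surface at z = 0. Lengths are in m, angles in rad, forces in N, time in s.
With the tool pointing down it reaches from about 0.275 to 0.725 m from the base axis. Payload 5.6 kg.
Tool frame: the origin (TCP) lies at the very end of the fingers, on their centre line; the grasp point (between the pads) lies 19 mm behind it; x points along the fingers, y is the direction in which the jaws open and shut, and the axes are right-handed (so a half turn about x gives the same grasp; the last joint's range is limited). The gripper opens to 85 mm and grips with 20 to 120 N. Pads are 22 mm wide; open, the fingers measure 114 mm over their backs; the gripper's body (76 mm by 85 mm) begins 54 mm behind the grasp point. The pads swing forward as they close: fully open they stand 13 mm farther back than shut.
Start: joints at [1.626, 0.255, 0.108, 0, -1.424, -0.285], TCP at [0.125, 0.536, 0.231] pointing down, gripper open.
Joint ranges: [-2.95, 2.95], [-1.21, 1.97], [-1.09, 1.5], [-2.87, 1.71], [-2.94, -0.07], [-3.05, 3.05]. Speed limits (rad/s): [2.57, 2.57, 3.14, 3.14, 3.14, 3.14].

### API

Orientations are given as a 3x3 rotation matrix whose columns are the frame's x, y, z axes.
In Python, from bench import read_state, capture, sign_off gives the robot as it stands. The module is installed in compiled form; this text tells all that it offers.
- The arm moves only by the tool send_rows, never from a script. Its argument "targets" is a list of rows, each a list of 7 numbers: the shift along the tool's x, y, z in cm, then the turn, a rotation vector about the tool's x, y, z in degrees, then the gripper command: -1 is fully open, 1 is shut, values between are in proportion. A call has 1 to 5 rows; each row shifts and turns the commanded pose from where the row before left it, along the tool's axes as they then stand; what a row does not reach is not made up. A row lasts 1/12 s, in which the tool goes at most 41.7 mm and 7.16 degrees, less where a joint would pass 70% of its speed; a pose out of reach is approached as far as the arm can. A call with a gripper value outside its range is refused whole. The fingers move at their own pace and stop on an object; "newtons" is the grip in N (left out, the last holds). Time passes only in rows, so rows that do not move let the fingers close. It gives the time, the measured TCP pose, the force and the opening at its end, in the units of the state.
- read_state(): the state, without advancing time (a new reading comes with each control period).
- capture(name): name is "scene" or "top"; returns a dict with "frame" (384x512x3 uint8, blue, green, red), "fx", "fy", "cx", "cy" (pixels), "dist" ([k1, k2, p1, p2, k3] as OpenCV has them; the pictures are not rectified), "origin" and "attitude" of the camera in the world. Camera axes: x right, y down, z forward; pixel columns grow to the right and rows downward; lengths in m; the calibration is good to about 2 mm. A picture is of the moment at which its call begins. There is no depth.
- sign_off(): hands the job in, once; it reports no verdict.
The state is a dict: "clock": time; "qpos": joint angles; "joint_vel": joint speeds; "effort": joint torques, N m; "tool_pos": TCP position; "tool_rot": TCP orientation; "contact_force": force on the tool from outside, world axes, zero at the start; "ft_torque": the same for the moment, N m; "finger_gap": finger opening in m.
Only numpy, scipy, OpenCV 4.12 (cv2) and the standard library are available. Lean on these libraries where they do the work, as an engineer would, in place of code of your own. Each camera call takes 0.05 s, during which the arm holds its last target.

### The job

Take the lowest vial off the sloped feed track so that the next one rolls down to the stop, and lay it gently on the two rollers of the roller mixer, between them and centred along them, and let go of it. Then hold the mixer's yellow jog button fully down for about three seconds so that the rollers turn the vial, and release it. Leave the other vials on the track.

Things in the scene. Friction and masses are not known exactly. Their poses are not given: they have to be found in the camera images.
- feed_track: Gravity feed track: aluminium chute on a base plate, fixed, 180 mm long, 64 wide, 100 high at the back. Origin at bench height straight below the centre of the vial at the stop; x points uphill (level), y across the track along the vials, z up; the deck rises 12 degrees towards +x. Four equal amber vials lie across it touching, the lowest against an upturned lip (the stop) as high as its axis.
- track_stop (a point): Where the centre of a vial resting against the stop lies, 55 mm above the bench; axes as the track's. Here the deck is 44 mm wide, so the flat ends of the lowest vial stand 6 mm proud of it on each side, free for fingers. The base plate below is 60 mm wide, 5 mm high. Side cheeks at y = +-31 mm, 8 mm higher than the vials' axes, begin 34 mm uphill of this point.
- vial_1_center (a point): Centre (half length, on the axis) of the lowest vial, the one to take. Straight-sided amber vial, paper label, flush blue screw cap: 27.5 mm diameter, 57 mm long over flat ends, about 34 g. Its y axis is the long axis, towards the cap; x and z turn as it rolls. Its neighbour touches it, so pinch it end to end (57 mm, across the track) from above.
- vial_2_center (a point): Centre of the second vial of the row, 27.5 mm uphill; same kind. It must roll to the stop once the lowest is gone.
- vial_3_center (a point): Centre of the third vial, same kind.
- vial_4_center (a point): Centre of the fourth vial, same kind.
- vial_1: The lowest vial itself, same origin and axes as vial_1_center.
- roller_mixer: Roller mixer for one vial, fixed: white casing 152 mm deep (x), 176 wide (y), 44 high, two parallel rollers along y, control strip with jog button along its -x side, cable at +x. Origin at bench height, mid-width, 10 mm to +x of mid-depth. End blocks at y = +-70 to +-86 mm hold the rollers and rise 80 mm above the bench.
- nest (a point): Where the vial's centre lies when it rests on both rollers midway along them, 86 mm above the bench; axes as the mixer's (y along the rollers). Roller axes are 19 mm before and behind it, 20 mm lower; their thick part (28 mm over rubber rings) reaches only 22 mm either side in y, beyond are bare 6 mm shafts, so fingers at the vial's ends fit down between the shafts. Plate 41 mm below.
- jog_top (a point): Centre of the top face of the jog button: yellow, 26 mm diameter, 56 mm above the bench when up, in a black collar on the mixer's control strip; pressed straight down.
- jog (a joint): Travel of the jog button in m: 0 up, 0.005 fully down. Sprung: about 3 N to start it, 5 N fully down; comes up by itself when released. Rollers run only while it is held down by more than about 1 mm.
- roller_front (a joint): Angle of the rollers in rad (both turn together, driven by the mixer's motor); 0 at the start. They turn at about 3 rad/s while the jog button is held down; a brake holds them when it is up.
Things that resemble listed ones, but are neither listed nor needed, are in the scene too. Leave any pink or purple look-alike of the part that bears vial_3_center alone.

How it is judged:
By the outcome, as a careful person would: the job done as asked, in the order asked, and still so for the second after the job is handed in, with the robot touching nothing.
It also fails if it takes over 56 s, if anything falls off the work surface, if the arm or the gripper's body presses on something with over 40 N, if the wrist force passes 120 N, or if a joint passes its speed limit or range.

## Working session

There is one attempt and no reset: what is moved stays moved. The work goes in short steps, Python scripts to look and compute and a tool call to move; the robot and the scene stay as the last step left them, time stands still between calls to the robot, and variables do not carry over. Pictures are saved under pics/ and viewed, and the job is handed in when it is done.

Besides the shell and the picture viewer there is one more tool, called after ">>>" by a JSON object that holds its "fn" and its "kwargs", one argument or row to a line. send_rows: Moves the arm, as the interface text tells. Its arguments: {"type":"object","properties":{"targets":{"type":"array"},"newtons":{"type":"number"}},"required":["targets"]}

```bash
mkdir -p pics; cat > h.py <<'E'
import numpy as np, cv2
from bench import read_state, capture, sign_off
def snap(n,fn):
    c=capture(n); cv2.imwrite('pics/'+fn+'.png',c['frame']); np.save('pics/'+fn+'.npy',c,allow_pickle=True); return c
def load(fn): return np.load('pics/'+fn+'.npy',allow_pickle=True).item()
def ray(c,uv):
    K=np.array([[c['fx'],0,c['cx']],[0,c['fy'],c['cy']],[0,0,1]])
    p=cv2.undistortPoints(np.array([[uv]],float),K,np.array(c['dist'],float))[0,0]
    d=np.array(c['attitude']).reshape(3,3)@np.array([p[0],p[1],1]); return np.array(c['origin']),d/np.linalg.norm(d)
def onz(c,uv,z):
    o,d=ray(c,uv); return o+d*(z-o[2])/d[2]
def proj(c,P):
    R=np.array(c['attitude']).reshape(3,3); K=np.array([[c['fx'],0,c['cx']],[0,c['fy'],c['cy']],[0,0,1]])
    q=(np.atleast_2d(P)-np.array(c['origin']))@R
    return cv2.projectPoints(q,np.zeros(3),np.zeros(3),K,np.array(c['dist'],float))[0][:,0]
E
python3 - <<'E'
from h import *
for n in('scene','top'):
    c=snap(n,n+'0'); print(n,c['origin'],np.round(c['attitude'],3).tolist(),c['fx'],c['dist'])
s=read_state(); print(s)
E
```

```text
scene [ 0.08183757 -0.28460807  0.62177568] [[0.659, -0.481, 0.578], [-0.752, -0.432, 0.498], [0.011, -0.763, -0.646]] 469.65028072920506 [-0.08725536  0.          0.          0.          0.        ]
top [0.40771335 0.15179336 0.91537442] [[0.013, -0.986, 0.167], [-1.0, -0.016, -0.015], [0.018, -0.167, -0.986]] 377.8757917327325 [-0.09832186  0.          0.          0.          0.        ]
{'clock': 0.1, 'qpos': array([ 1.62557641e+00,  2.55695365e-01,  1.07149632e-01, -3.90033732e-04,
       -1.42391603e+00, -2.84616263e-01]), 'joint_vel': array([ 0.00072785, -0.00082013,  0.00194201,  0.00033832, -0.0019152 ,
        0.00017402]), 'effort': array([-2.69762495e-03, -3.87604702e+01,  2.38475418e+01,  5.37798241e+00,
       -3.82734550e-03,  3.66509425e-06]), 'tool_pos': array([0.12514855, 0.53512362, 0.23049338]), 'tool_rot': array([[-2.94068562e-04, -2.27873658e-01, -9.73690664e-01],
       [-1.68405575e-03, -9.73689213e-01,  2.27873827e-01],
       [-9.99998539e-01,  1.70675989e-03, -9.74205578e-05]]), 'contact_force': array([-1.11176969, -0.77446973,  0.41484457]), 'ft_torque': array([0.03118178, 0.02522718, 0.01033838]), 'finger_gap': 0.08526228905680608}
```

View pics/scene0.png

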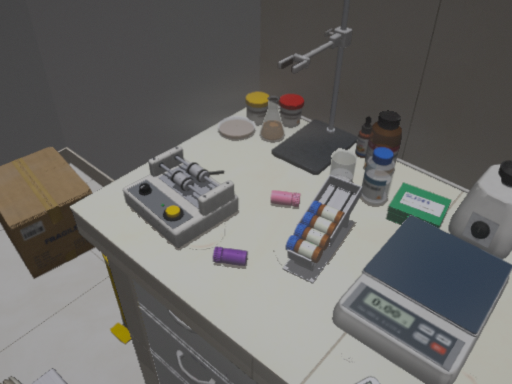

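View pics/top0.png

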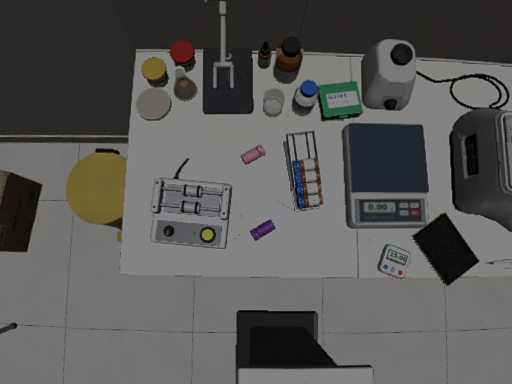

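```bash
python3 - <<'E'
from h import *
t=load('top0');s=load('scene0')
print(proj(t,read_state()['tool_pos']),proj(s,read_state()['tool_pos']),proj(t,[[0,0,0]]))
def crop(c,x,y,w,h,k,f): cv2.imwrite('pics/'+f,cv2.resize(np.clip(c['frame'][y:y+h,x:x+w]*1.3,0,255).astype('uint8'),None,fx=k,fy=k,interpolation=cv2.INTER_CUBIC))
crop(t,140,125,200,130,4,'ct.png'); crop(s,110,140,260,145,3,'cs.png')
E
```

```text
[[ 27.10562084 409.21586531]] [[-123.65739083  145.67266256]] [[306.63859683 432.81250385]]
```

View pics/ct.png

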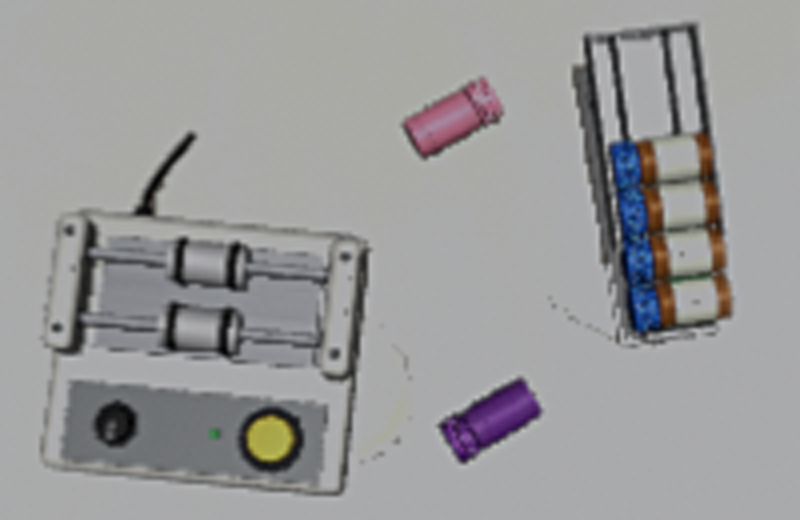

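View pics/cs.png

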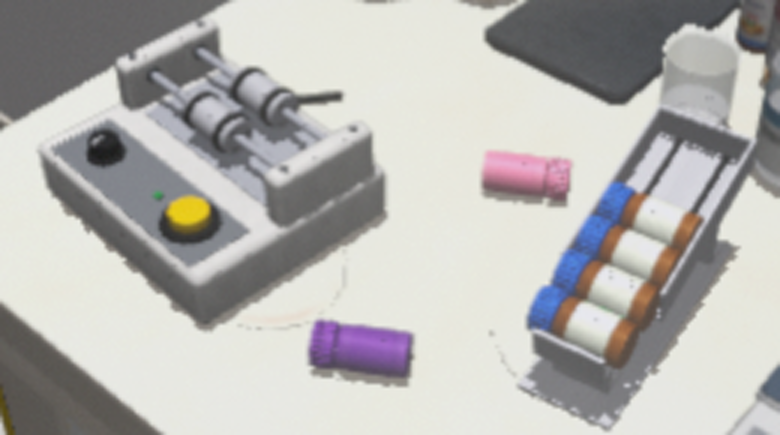

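```bash
python3 - <<'E'
from h import *
for n in('top0','scene0'):
    c=load(n); hsv=cv2.cvtColor(c['frame'],cv2.COLOR_BGR2HSV)
    roi=np.zeros(hsv.shape[:2],'uint8')
    if n=='top0': roi[125:255,140:330]=1
    else: roi[140:290,110:370]=1
    for nm,lo,hi in(('blue',(100,130,40),(125,255,255)),('brown',(4,110,40),(18,255,255)),('yellow',(22,150,80),(35,255,255))):
        m=cv2.inRange(hsv,lo,hi)*roi
        k,l,st,ce=cv2.connectedComponentsWithStats(m)
        for i in range(1,k):
            if st[i,4]>8: print(n,nm,st[i],ce[i].round(1), onz(c,ce[i],.056).round(4))
t=load('top0');
big=cv2.resize(t['frame'][155:215,285:330],None,fx=13,fy=9.9 and 10,interpolation=cv2.INTER_NEAREST)
cv2.imwrite('pics/b1.png',big)
big=cv2.resize(t['frame'][172:252,145:240],None,fx=7.5,fy=7.5,interpolation=cv2.INTER_NEAREST)
cv2.imwrite('pics/b2.png',big)
E
```

```text
top0 blue [293 160  12  48 285] [298.4 183.6] [0.5766 0.0274 0.056 ]
top0 brown [314 158   4  11  31] [315.7 163. ] [ 0.6268 -0.0141  0.056 ]
top0 brown [299 161   5  10  34] [301.5 165.3] [0.6205 0.0198 0.056 ]
top0 brown [315 170   5  11  31] [317.4 174.8] [ 0.5984 -0.0174  0.056 ]
top0 brown [301 172   8  35 112] [304.5 188.8] [0.5646 0.0133 0.056 ]
top0 brown [317 182   4  11  30] [318.7 187. ] [ 0.5695 -0.02    0.056 ]
top0 brown [319 194   3  10  23] [320.2 198.2] [ 0.5432 -0.0231  0.056 ]
top0 yellow [202 229  11  11  38] [206.  233.1] [0.459  0.2382 0.056 ]
scene0 blue [295 201  25  35 233] [307.1 217.8] [0.6023 0.0408 0.056 ]
scene0 blue [287 235  12  13  86] [292.3 240.5] [0.5405 0.0261 0.056 ]
scene0 brown [319 205   6   8  23] [321.1 208. ] [0.64   0.0372 0.056 ]
scene0 brown [336 211   7  10  41] [338.5 215.7] [0.6441 0.0022 0.056 ]
scene0 brown [312 216   6   8  25] [313.9 219.2] [0.6073 0.0296 0.056 ]
scene0 brown [328 223   8  10  47] [331.4 227.2] [ 0.6111 -0.005   0.056 ]
scene0 brown [304 227   6   9  26] [306.3 230.9] [0.5747 0.0222 0.056 ]
scene0 brown [321 235   8  10  45] [324.2 239.4] [ 0.5784 -0.0125  0.056 ]
scene0 brown [296 240   7   8  25] [298.6 243. ] [0.5431 0.0148 0.056 ]
scene0 brown [313 247   9  11  49] [316.6 251.7] [ 0.5469 -0.0193  0.056 ]
scene0 yellow [165 206  15  11 127] [172.4 210.8] [0.4557 0.2314 0.056 ]
```

View pics/b1.png

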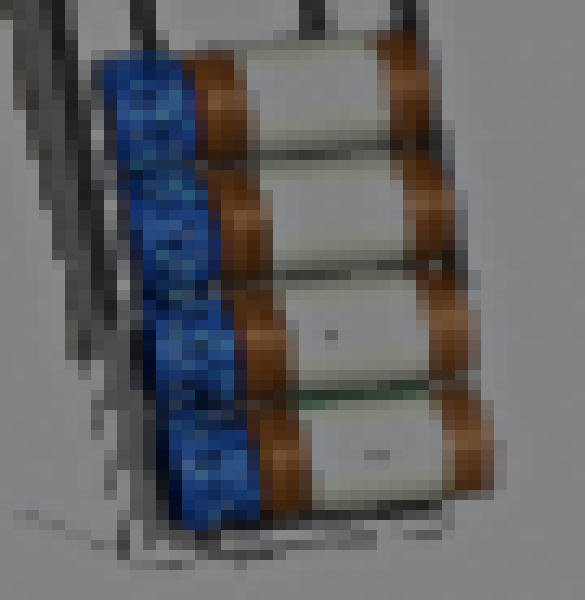

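View pics/b2.png

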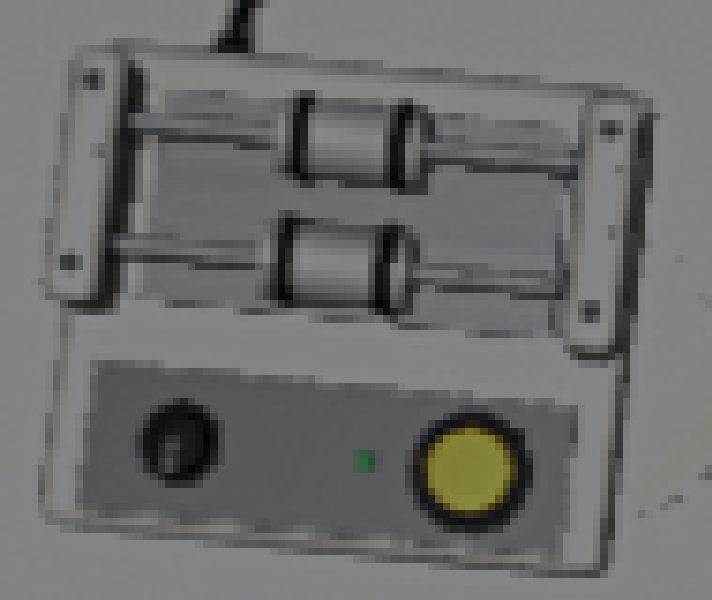

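```bash
cat > m.py <<'E'
from h import *
t=load('top0');s=load('scene0')
f=lambda X,Y:np.array([X/13-.5+285,Y/10-.5+155])
g=lambda X,Y:np.array([X/7.5-.5+145,Y/7.5-.5+172])
L=onz(t,f(175,470),.055);R=onz(t,f(488,440),.055)
print('v1 ends',L,R,'mid',(L+R)/2,'len',np.linalg.norm(L-R),'axis yaw',np.degrees(np.arctan2(*(L-R)[[1,0]]))-90)
br=[(320.2,198.2),(318.7,187),(317.4,174.8),(315.7,163)]
P=np.array([onz(t,b,.055+.0275*np.sin(np.radians(12))*i) for i,b in enumerate(br)]);print('rowR',P.round(4).tolist(),np.degrees(np.arctan2(*(P[3]-P[0])[[1,0]])),np.linalg.norm((P[3]-P[0])[:2]),'exp',.0825*np.cos(.209))
S=[onz(t,g(*q),.08) for q in((93,78),(68,262),(610,127),(588,312))]
print('screws',np.round(S,4).tolist(),'mid',np.mean(S,0))
d=(S[0]-S[2]+S[1]-S[3]);print('mixer yaw y',np.degrees(np.arctan2(d[1],d[0]))-90,'sep',np.linalg.norm(d)/2)
A=onz(t,g(358,140),.066);B=onz(t,g(343,265),.066);print('rollers',A,B,'mid',(A+B)/2,'sep',np.linalg.norm(A-B),np.degrees(np.arctan2(*(A-B)[[1,0]])))
print('btn',onz(t,g(470,466),.056),onz(s,(172.9,211),.056))
def tri(u,v):
    (o1,d1),(o2,d2)=ray(t,u),ray(s,v)
    a=np.linalg.lstsq(np.c_[d1,-d2],o2-o1,rcond=None)[0]
    p,q=o1+a[0]*d1,o2+a[1]*d2; return ((p+q)/2).round(4),np.linalg.norm(p-q).round(4)
print('tri btn',tri(g(470,466),(172.9,211)))
E
python3 m.py; python3 - <<'E'
from h import *
s=load('scene0')
for (x,y,w,h,f) in((275,195,75,72,'d1'),(115,140,130,100,'d2')):
    k=10 if f=='d1' else 6
    im=cv2.convertScaleAbs(s['frame'][y:y+h,x:x+w]); cv2.imwrite('pics/%s.png'%f,cv2.resize(im,None,fx=k if f!='d1' else 8,fy=k if f!='d1' else 8,interpolation=cv2.INTER_NEAREST))
E
```

```text
v1 ends [0.5347575  0.02869082 0.055     ] [ 0.54263654 -0.02756337  0.055     ] mid [0.53869702 0.00056373 0.055     ] len 0.056803276465695184 axis yaw 7.973068203188376
rowR [[0.5433, -0.0233, 0.055], [0.5686, -0.0191, 0.0607], [0.5961, -0.0154, 0.0664], [0.6227, -0.0108, 0.0722]] 8.893313014773458 0.08038710961952938 exp 0.08070470805984134
screws [[0.5706, 0.3506, 0.08], [0.5147, 0.355, 0.08], [0.5582, 0.1945, 0.08], [0.5024, 0.1997, 0.08]] mid [0.53648899 0.27493805 0.08      ]
mixer yaw y -4.553114047694635 sep 0.15624069289034173
rollers [0.55543061 0.27177568 0.066     ] [0.51704277 0.27483816 0.066     ] mid [0.53623669 0.27330692 0.066     ] sep 0.03850980595981813 -4.561247196127071
btn [0.45775244 0.23555298 0.056     ] [0.45589144 0.23038083 0.056     ]
tri btn (array([0.4587, 0.2356, 0.0508]), np.float64(0.0016))
```

View pics/d1.png

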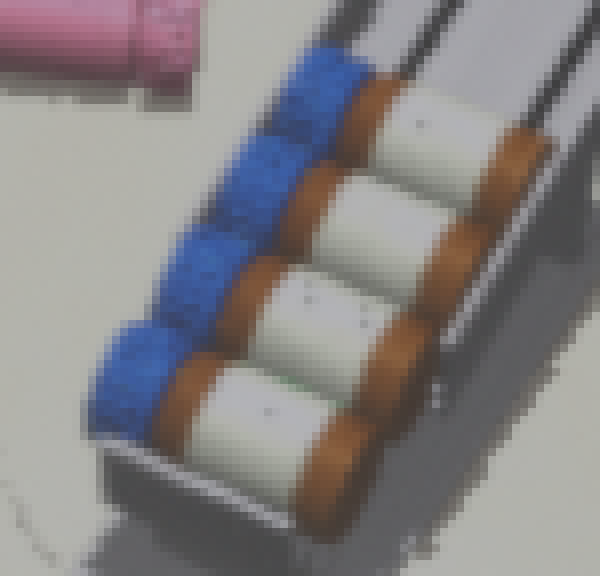

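View pics/d2.png

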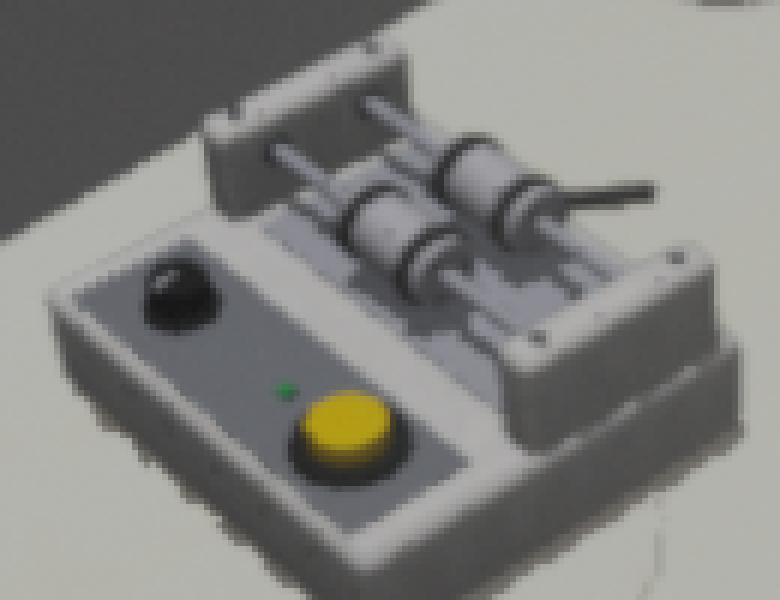

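```bash
python3 - <<'E'
from h import *
s=load('scene0');t=load('top0')
y=np.radians(8.6);c=np.array([.5387,.0006,.055]);ax=np.array([-np.sin(y),np.cos(y),0])
P=[c+ax*.0285,c,c-ax*.0285]
print((proj(s,P)-[275,195]+.5)*8); print((proj(t,P)-[285,155]+.5)*[13,10])
m=np.radians(-4.55);c=np.array([.5363,.2738,.08]);ax=np.array([-np.sin(m),np.cos(m),0]);ux=np.array([ax[1],-ax[0],0])
P=[c+ax*.078*a+ux*.028*b for a in(1,-1) for b in(1,-1)]
z=np.array([0,0,-.014])
P+=[c+z+ux*.019,c+z-ux*.019]
print((proj(s,P)-[115,140]+.5)*6)
print(onz(s,(172-.5,209.7-.5),.056))
E
```

```text
[[113.9173712  381.23020951]
 [234.22832838 435.79220508]
 [357.88250745 491.81144576]]
[[174.51605739 471.36233707]
 [331.72777017 454.95906616]
 [488.05724263 438.61556239]]
[[367.07265101  48.06864825]
 [229.55060012 115.28504938]
 [673.72334956 258.05606366]
 [532.23815601 339.60275458]
 [494.00095673 194.1714504 ]
 [400.20556704 244.55052228]]
[0.45739355 0.23590065 0.056     ]
```

```bash
cat >> h.py <<'E'
from scipy.spatial.transform import Rotation as Ro
def go(p,yaw):
    """tool-frame cm shift and deg turn from measured pose to TCP p, tool y at world yaw (deg), x down"""
    s=read_state();R=np.array(s['tool_rot']).reshape(3,3)
    a=np.radians(yaw);y=np.array([np.cos(a),np.sin(a),0]);x=np.array([0,0,-1.]);T=np.c_[x,y,np.cross(x,y)]
    print('t',round(s['clock'],2),'pos',np.round(s['tool_pos'],4),'gap',round(s['finger_gap'],4),'F',np.round(s['contact_force'],1))
    print('shift cm',np.round(R.T@(np.array(p)-s['tool_pos'])*100,2),'turn',np.round(np.degrees(Ro.from_matrix(R.T@T).as_rotvec()),2))
E
python3 -c "
from h import *
go([.5387,.0006,.18],-81.4)"
```

```text
t 0.1 pos [0.1251 0.5351 0.2305] gap 0.0853 F [-1.1 -0.8  0.4]
shift cm [  5.13  42.61 -52.45] turn [-2.177e+01  1.000e-02 -1.000e-01]
```

>>> {"fn": "send_rows", "kwargs": {
  "targets": [
    [0, 2.1, -2.6, 0, 0, 0, -1],
    [0, 2.1, -2.6, 0, 0, 0, -1],
    [0, 2.1, -2.6, 0, 0, 0, -1],
    [0, 2.1, -2.6, 0, 0, 0, -1],
    [0, 2.1, -2.6, 0, 0, 0, -1]
  ],
  "newtons": 30
}}

```text
clock: 0.52
tool_pos: [0.2284, 0.4021, 0.2309]
tool_rot: [[-0.0, -0.227, -0.974], [-0.001, -0.974, 0.227], [-1.0, 0.001, 0.0]]
contact_force: [1.3, 0.4, 0.5]
finger_gap: 0.0853
```

>>> {"fn": "send_rows", "kwargs": {
  "targets": [
    [0, 2.1, -2.6, 0, 0, 0, -1],
    [0, 2.1, -2.6, 0, 0, 0, -1],
    [0, 2.1, -2.6, 0, 0, 0, -1],
    [0, 2.1, -2.6, 0, 0, 0, -1],
    [0, 2.1, -2.6, 0, 0, 0, -1]
  ]
}}

```text
clock: 0.93
tool_pos: [0.331, 0.2702, 0.2311]
tool_rot: [[-0.0, -0.227, -0.974], [-0.0, -0.974, 0.227], [-1.0, 0.0, 0.0]]
contact_force: [1.0, 1.2, 1.0]
finger_gap: 0.0853
```

>>> {"fn": "send_rows", "kwargs": {
  "targets": [
    [0, 2.1, -2.6, 0, 0, 0, -1],
    [0, 2.1, -2.6, 0, 0, 0, -1],
    [0, 2.1, -2.6, 0, 0, 0, -1],
    [0, 2.1, -2.6, 0, 0, 0, -1],
    [0, 2.1, -2.6, 0, 0, 0, -1]
  ]
}}

```text
clock: 1.35
tool_pos: [0.4337, 0.1384, 0.2311]
tool_rot: [[-0.0, -0.228, -0.974], [-0.0, -0.974, 0.228], [-1.0, 0.0, 0.0]]
contact_force: [1.0, 1.6, 0.2]
finger_gap: 0.0854
```

>>> {"fn": "send_rows", "kwargs": {
  "targets": [
    [0, 2.1, -2.6, 0, 0, 0, -1],
    [0, 2.1, -2.6, 0, 0, 0, -1],
    [0, 2.1, -2.6, 0, 0, 0, -1],
    [0, 2.1, -2.6, 0, 0, 0, -1],
    [0, 0, 0, -6, 0, 0, -1]
  ]
}}

```text
clock: 1.77
tool_pos: [0.5173, 0.0306, 0.23]
tool_rot: [[-0.002, -0.129, -0.992], [-0.002, -0.992, 0.129], [-1.0, 0.002, 0.002]]
contact_force: [-0.9, 0.5, -0.3]
finger_gap: 0.0853
```

>>> {"fn": "send_rows", "kwargs": {
  "targets": [
    [0, 0, 0, -6, 0, 0, -1],
    [0, 0, 0, -6, 0, 0, -1],
    [0, 0, 0, -3.8, 0, 0, -1],
    [0, 0, 0, 0, 0, 0, -1],
    [0, 0, 0, 0, 0, 0, -1]
  ]
}}

```text
clock: 2.18
tool_pos: [0.5152, 0.0345, 0.2309]
tool_rot: [[-0.001, 0.148, -0.989], [-0.0, -0.989, -0.148], [-1.0, -0.0, 0.001]]
contact_force: [-0.9, 0.1, -0.8]
finger_gap: 0.0853
```

```bash
python3 -c "
from h import *
go([.5387,.0006,.13],-81.4)"
```

```text
t 2.18 pos [0.5152 0.0345 0.2309] gap 0.0853 F [-0.9  0.1 -0.8]
shift cm [10.09  3.7  -1.83] turn [-0.1   0.04  0.  ]
```

>>> {"fn": "send_rows", "kwargs": {
  "targets": [
    [1, 1.9, -0.9, 0, 0, 0, -1],
    [2.5, 1.8, -0.9, 0, 0, 0, -1],
    [3, 0, 0, 0, 0, 0, -1],
    [3, 0, 0, 0, 0, 0, -1],
    [0, 0, 0, 0, 0, 0, -1]
  ]
}}

```text
clock: 2.6
tool_pos: [0.5346, 0.0001, 0.13]
tool_rot: [[-0.012, 0.147, -0.989], [-0.001, -0.989, -0.147], [-1.0, -0.001, 0.012]]
contact_force: [-1.1, 0.2, -1.3]
finger_gap: 0.0856
```

```bash
python3 -c "
from h import *
go([.5387,.0006,.037],-81.4)
c=snap('top','top1');d=snap('scene','scene1')
cv2.imwrite('pics/e1.png',cv2.resize(c['frame'][125:235,240:370],None,fx=5,fy=5))
cv2.imwrite('pics/e2.png',cv2.resize(d['frame'][140:290,230:400],None,fx=4,fy=4))
"
```

```text
t 2.6 pos [5.346e-01 1.000e-04 1.300e-01] gap 0.0856 F [-1.1  0.2 -1.3]
shift cm [ 9.3   0.02 -0.53] turn [-0.17  0.68  0.06]
```

View pics/e1.png

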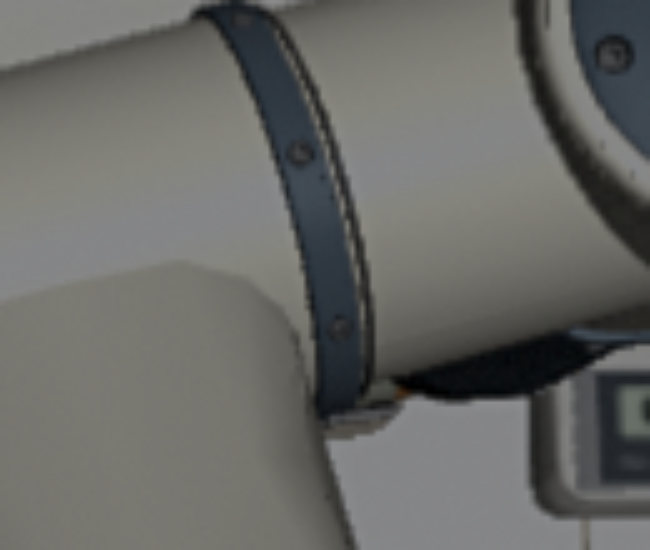

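View pics/e2.png

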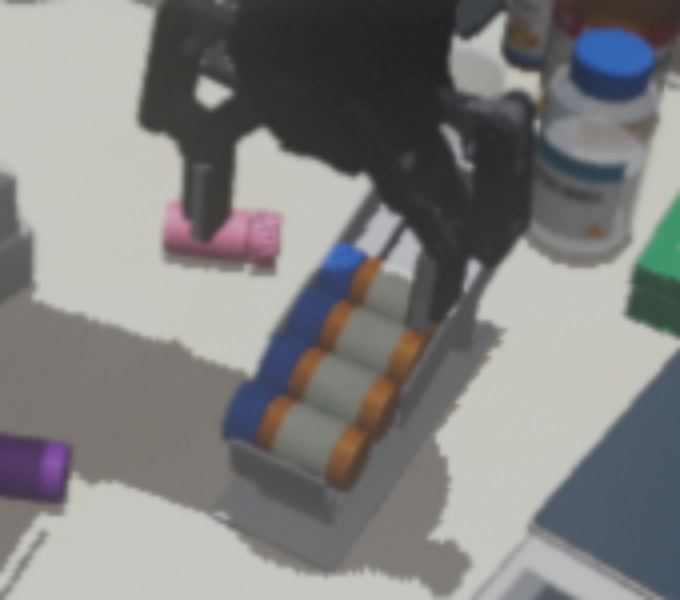

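>>> {"fn": "send_rows", "kwargs": {
  "targets": [
    [2, 0, 0, 0, 0, 0, -1],
    [0, 0, 0, 0, 0, 0, -1],
    [0, 0, 0, 0, 0, 0, -1]
  ]
}}

```text
clock: 2.95
tool_pos: [0.5393, 0.0008, 0.1179]
tool_rot: [[0.001, 0.15, -0.989], [-0.0, -0.989, -0.15], [-1.0, 0.0, -0.001]]
contact_force: [-1.0, 0.3, 1.4]
finger_gap: 0.0854
```

```bash
python3 -c "
from h import *
go([.5387,.0006,.037],-81.4)
d=snap('scene','scene2')
cv2.imwrite('pics/e3.png',cv2.resize(d['frame'][140:290,230:400],None,fx=4,fy=4))
print((proj(d,read_state()['tool_pos'])-[230,140])*4)
"
```

```text
t 2.95 pos [0.5393 0.0008 0.1179] gap 0.0854 F [-1.   0.3  1.4]
shift cm [8.09 0.01 0.07] turn [ 0.04 -0.07 -0.02]
[[309.08598003 322.67521441]]
```

View pics/e3.png

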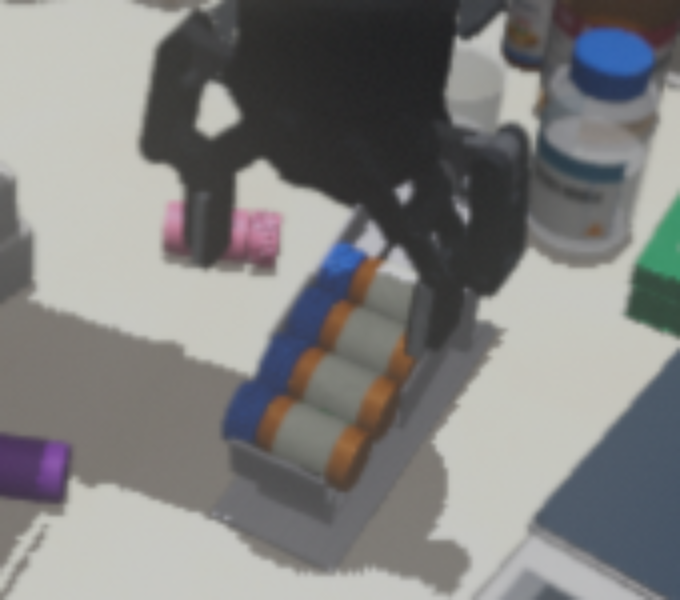

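>>> {"fn": "send_rows", "kwargs": {
  "targets": [
    [2.4, 0, 0, 0, 0, 0, -1],
    [2.5, 0, 0, 0, 0, 0, -1],
    [2, 0, 0, 0, 0, 0, -1],
    [1.4, 0, 0, 0, 0, 0, -1],
    [0, 0, 0, 0, 0, 0, -1]
  ]
}}

```text
clock: 3.42
tool_pos: [0.5377, 0.0006, 0.032]
tool_rot: [[-0.003, 0.15, -0.989], [-0.001, -0.989, -0.15], [-1.0, 0.0, 0.003]]
contact_force: [0.0, -1.3, -0.8]
finger_gap: 0.0853
```

>>> {"fn": "send_rows", "kwargs": {
  "targets": [
    [0, 0, 0, 0, 0, 0, -1]
  ]
}}

```text
clock: 3.5
tool_pos: [0.5396, 0.0007, 0.0345]
tool_rot: [[0.001, 0.151, -0.989], [-0.0, -0.989, -0.151], [-1.0, 0.001, -0.001]]
contact_force: [1.0, 0.5, 0.1]
finger_gap: 0.0853
```

```bash
python3 -c "
from h import *
go([.5387,.0006,.034],-81.4)
d=snap('scene','scene3')
cv2.imwrite('pics/e4.png',cv2.resize(d['frame'][170:290,230:380],None,fx=5,fy=5))
"
```

```text
t 3.5 pos [0.5396 0.0007 0.0345] gap 0.0853 F [1.  0.5 0.1]
shift cm [ 0.05 -0.    0.09] turn [ 0.06 -0.06 -0.03]
```

View pics/e4.png

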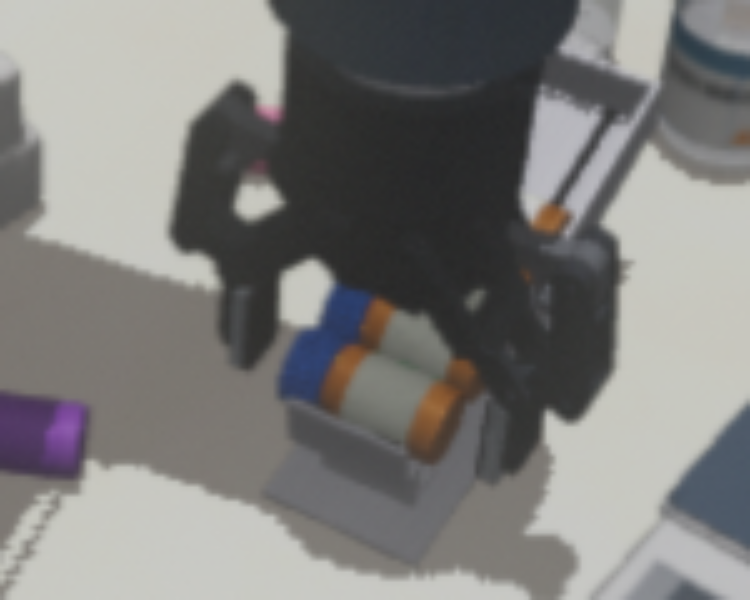

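>>> {"fn": "send_rows", "kwargs": {
  "targets": [
    [0, 0, 0, 0, 0, 0, -0.6],
    [0, 0, 0, 0, 0, 0, -0.4],
    [0, 0, 0, 0, 0, 0, -0.3],
    [0, 0, 0, 0, 0, 0, 0],
    [0, 0, 0, 0, 0, 0, 1]
  ],
  "newtons": 25
}}

```text
clock: 3.97
tool_pos: [0.5397, 0.0008, 0.0347]
tool_rot: [[0.002, 0.151, -0.989], [0.0, -0.989, -0.151], [-1.0, 0.0, -0.002]]
contact_force: [-1.1, 0.3, 5.5]
finger_gap: 0.0569
```

>>> {"fn": "send_rows", "kwargs": {
  "targets": [
    [0, 0, 0, 0, 0, 0, 1],
    [0, 0, 0, 0, 0, 0, 1],
    [0, 0, 0, 0, 0, 0, 1]
  ]
}}

```text
clock: 4.22
tool_pos: [0.5397, 0.0007, 0.0347]
tool_rot: [[0.002, 0.151, -0.989], [0.0, -0.989, -0.151], [-1.0, 0.0, -0.002]]
contact_force: [-1.0, 0.5, 6.3]
finger_gap: 0.0568
```

```bash
python3 -c "
from h import *
go([.5387,.0006,.034],-81.4)
d=snap('scene','scene4')
cv2.imwrite('pics/e5.png',cv2.resize(d['frame'][170:290,230:380],None,fx=5,fy=5))
"
```

```text
t 4.22 pos [0.5397 0.0007 0.0347] gap 0.0568 F [-1.   0.5  6.3]
shift cm [ 0.07 -0.    0.1 ] turn [ 0.06 -0.14 -0.01]
```

View pics/e5.png

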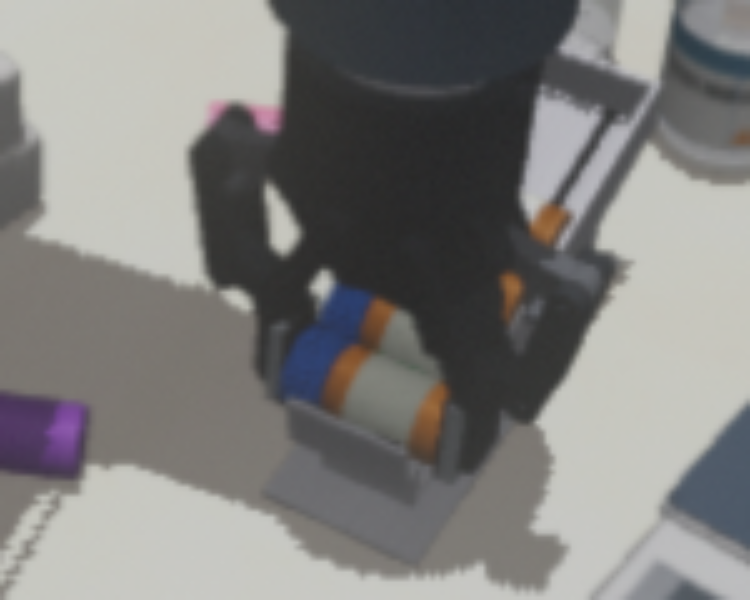

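>>> {"fn": "send_rows", "kwargs": {
  "targets": [
    [-1.5, 0, 0, 0, 0, 0, 1],
    [-3.2, 0, 0, 0, 0, 0, 1],
    [-3.2, 0, 0, 0, 0, 0, 1],
    [-3, 0, 0, 0, 0, 0, 1],
    [-2, 0, 0, 0, 0, 0, 1]
  ]
}}

```text
clock: 4.68
tool_pos: [0.5397, 0.0006, 0.1658]
tool_rot: [[0.004, 0.15, -0.989], [0.0, -0.989, -0.15], [-1.0, 0.0, -0.004]]
contact_force: [0.9, -0.2, -0.3]
finger_gap: 0.0566
```

>>> {"fn": "send_rows", "kwargs": {
  "targets": [
    [0, 0, 0, 0, 0, 0, 1],
    [0, 0, 0, 0, 0, 0, 1]
  ]
}}

```text
clock: 4.85
tool_pos: [0.5393, 0.0009, 0.1636]
tool_rot: [[0.003, 0.15, -0.989], [0.001, -0.989, -0.15], [-1.0, -0.001, -0.003]]
contact_force: [0.0, 0.3, -1.6]
finger_gap: 0.0563
```

```bash
python3 -c "
from h import *
go([.5368,.2738,.16],-94.55)
d=snap('scene','scene5')
cv2.imwrite('pics/e6.png',cv2.resize(d['frame'][130:290,230:400],None,fx=4,fy=4))
"
```

```text
t 4.85 pos [0.5393 0.0009 0.1636] gap 0.0563 F [ 0.   0.3 -1.6]
shift cm [  0.39 -27.02  -3.84] turn [13.18 -0.17  0.06]
```

View pics/e6.png

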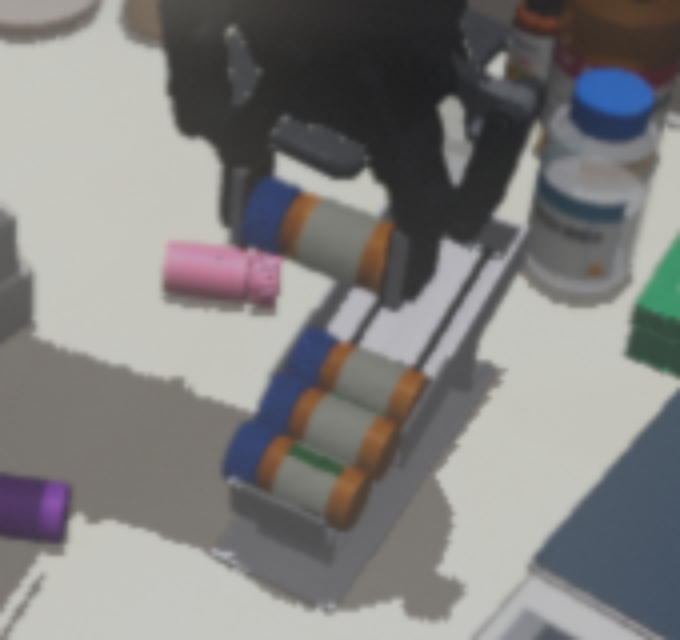

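>>> {"fn": "send_rows", "kwargs": {
  "targets": [
    [0, -1.5, -0.2, 0, 0, 0, 1],
    [0, -2.8, -0.4, 0, 0, 0, 1],
    [0, -2.8, -0.4, 0, 0, 0, 1],
    [0, -2.8, -0.4, 0, 0, 0, 1],
    [0, -2.8, -0.4, 0, 0, 0, 1]
  ]
}}

```text
clock: 5.32
tool_pos: [0.5364, 0.1297, 0.1606]
tool_rot: [[-0.003, 0.15, -0.989], [-0.001, -0.989, -0.15], [-1.0, 0.001, 0.003]]
contact_force: [0.7, -0.7, -1.2]
finger_gap: 0.0567
```

>>> {"fn": "send_rows", "kwargs": {
  "targets": [
    [0, -2.8, -0.4, 0, 0, 0, 1],
    [0, -2.8, -0.4, 0, 0, 0, 1],
    [0, -2.8, -0.4, 0, 0, 0, 1],
    [0, -2.8, -0.4, 0, 0, 0, 1],
    [0, -2, -0.3, 0, 0, 0, 1]
  ]
}}

```text
clock: 5.73
tool_pos: [0.5354, 0.264, 0.1603]
tool_rot: [[-0.003, 0.151, -0.989], [-0.002, -0.989, -0.151], [-1.0, 0.001, 0.003]]
contact_force: [0.8, -0.6, -1.0]
finger_gap: 0.0572
```

>>> {"fn": "send_rows", "kwargs": {
  "targets": [
    [0, -1.1, -0.14, 0, 0, 0, 1],
    [0, 0, 0, 5, 0, 0, 1],
    [0, 0, 0, 5, 0, 0, 1],
    [0, 0, 0, 3.2, 0, 0, 1],
    [0, 0, 0, 0, 0, 0, 1]
  ]
}}

```text
clock: 6.15
tool_pos: [0.5356, 0.2727, 0.1609]
tool_rot: [[-0.002, -0.082, -0.997], [-0.001, -0.997, 0.082], [-1.0, 0.002, 0.002]]
contact_force: [-0.3, 0.5, 0.3]
finger_gap: 0.0566
```

>>> {"fn": "send_rows", "kwargs": {
  "targets": [
    [0, 0, 0, 0, 0, 0, 1],
    [0, 0, 0, 0, 0, 0, 1]
  ]
}}

```text
clock: 6.32
tool_pos: [0.536, 0.2728, 0.1617]
tool_rot: [[-0.001, -0.078, -0.997], [-0.001, -0.997, 0.078], [-1.0, 0.001, 0.001]]
contact_force: [0.3, 0.8, -1.1]
finger_gap: 0.0564
```

```bash
python3 -c "
from h import *
go([.5368,.2738,.12],-94.55)
d=snap('scene','scene6')
cv2.imwrite('pics/e7.png',cv2.resize(d['frame'][90:240,100:260],None,fx=5,fy=4))
d=snap('top','top6')
cv2.imwrite('pics/e8.png',d['frame'])
"
```

```text
t 6.32 pos [0.536  0.2728 0.1617] gap 0.0564 F [ 0.3  0.8 -1.1]
shift cm [ 4.17 -0.1  -0.08] turn [ 0.06  0.05 -0.05]
```

View pics/e7.png

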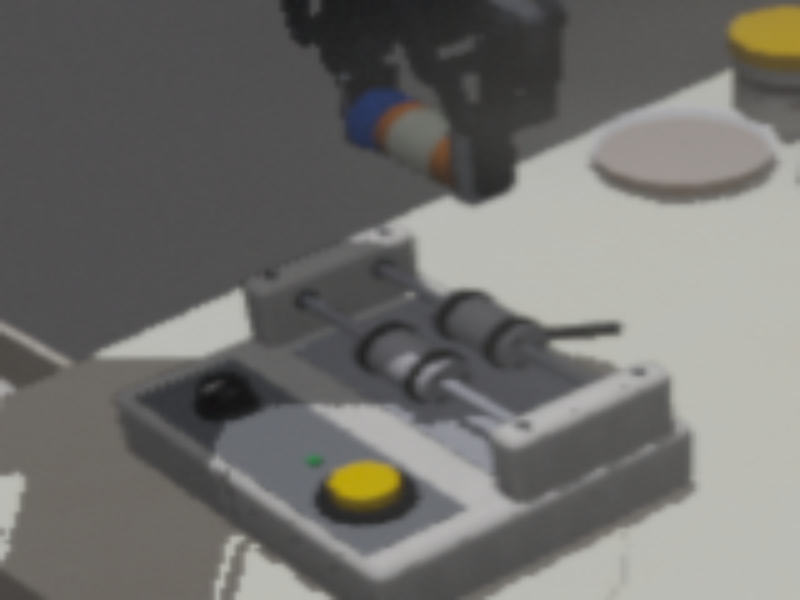

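View pics/e8.png

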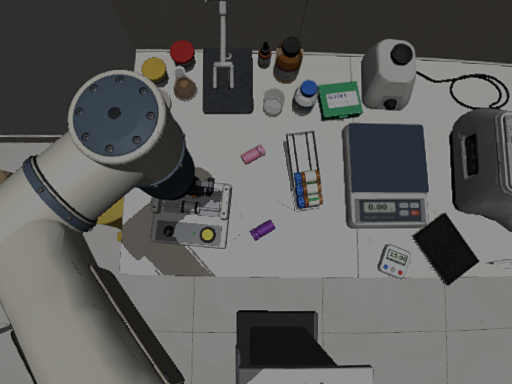

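>>> {"fn": "send_rows", "kwargs": {
  "targets": [
    [1.5, -0.1, -0.08, 0, 0, 0, 1],
    [2, 0, 0, 0, 0, 0, 1],
    [2, 0, 0, 0, 0, 0, 1],
    [2, 0, 0, 0, 0, 0, 1],
    [1, 0, 0, 0, 0, 0, 1]
  ]
}}

```text
clock: 6.83
tool_pos: [0.5358, 0.2734, 0.0746]
tool_rot: [[-0.003, -0.079, -0.997], [-0.002, -0.997, 0.079], [-1.0, 0.002, 0.003]]
contact_force: [-0.8, 0.0, 0.0]
finger_gap: 0.0566
```

>>> {"fn": "send_rows", "kwargs": {
  "targets": [
    [0, 0, 0, 0, 0, 0, 1],
    [0, 0, 0, 0, 0, 0, 1]
  ]
}}

```text
clock: 7.0
tool_pos: [0.5373, 0.2741, 0.0776]
tool_rot: [[0.0, -0.079, -0.997], [-0.001, -0.997, 0.079], [-1.0, 0.001, -0.0]]
contact_force: [1.3, -0.6, -0.4]
finger_gap: 0.0568
```

```bash
python3 -c "
from h import *
go([.5368,.2738,.066],-94.55)
d=snap('scene','scene7')
cv2.imwrite('pics/e9.png',cv2.resize(d['frame'][130:230,115:245],None,fx=6,fy=6))
c=np.array(read_state()['tool_pos'])+[0,0,.020];ax=np.array([.0784,.9969,0])
print((proj(d,[c+ax*.0285,c,c-ax*.0285])-[115,130]+.5)*6)
"
```

```text
t 7.0 pos [0.5373 0.2741 0.0776] gap 0.0568 F [ 1.3 -0.6 -0.4]
shift cm [1.16 0.04 0.04] turn [ 0.01 -0.01 -0.03]
[[386.08439815 155.81477713]
 [441.2896263  194.17899297]
 [498.58505319 233.98700528]]
```

View pics/e9.png

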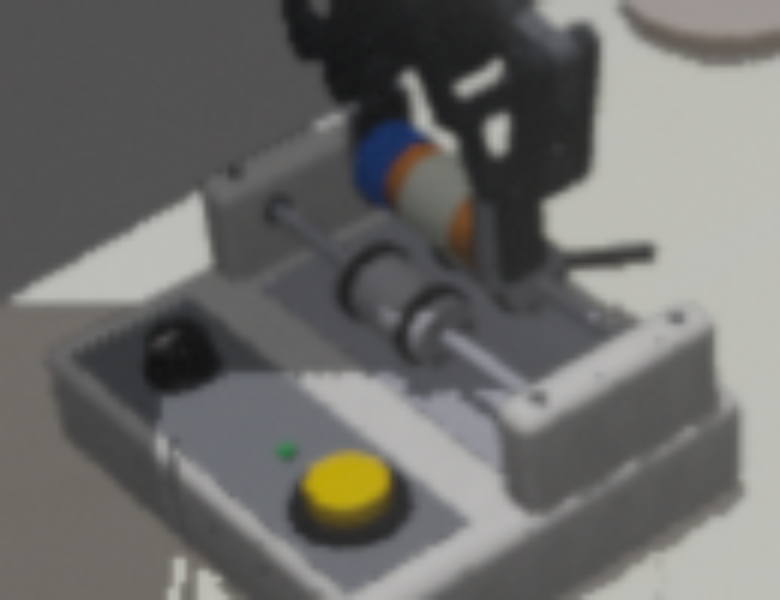

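>>> {"fn": "send_rows", "kwargs": {
  "targets": [
    [0.4, 0, 0, 0, 0, 0, 1],
    [0.3, 0, 0, 0, 0, 0, 1],
    [0.15, 0, 0, 0, 0, 0, 1],
    [0, 0, 0, 0, 0, 0, 1],
    [0, 0, 0, 0, 0, 0, 1]
  ]
}}

```text
clock: 7.47
tool_pos: [0.5371, 0.2743, 0.0689]
tool_rot: [[0.0, -0.08, -0.997], [-0.0, -0.997, 0.08], [-1.0, -0.0, -0.0]]
contact_force: [0.8, -1.0, -0.3]
finger_gap: 0.0565
```

>>> {"fn": "send_rows", "kwargs": {
  "targets": [
    [0.1, 0, 0, 0, 0, 0, 1],
    [0, 0, 0, 0, 0, 0, 1],
    [0.1, 0, 0, 0, 0, 0, 1],
    [0, 0, 0, 0, 0, 0, 1],
    [0, 0, 0, 0, 0, 0, 1]
  ]
}}

```text
clock: 7.88
tool_pos: [0.537, 0.2742, 0.0667]
tool_rot: [[-0.0, -0.08, -0.997], [-0.0, -0.997, 0.08], [-1.0, 0.0, 0.0]]
contact_force: [-0.4, 0.4, -0.4]
finger_gap: 0.0565
```

Near the expected resting height (0.066); feel for contact in small steps.

>>> {"fn": "send_rows", "kwargs": {
  "targets": [
    [0.1, 0, 0, 0, 0, 0, 1],
    [0, 0, 0, 0, 0, 0, 1],
    [0, 0, 0, 0, 0, 0, 1]
  ]
}}

```text
clock: 8.13
tool_pos: [0.5371, 0.2743, 0.0661]
tool_rot: [[0.0, -0.08, -0.997], [0.0, -0.997, 0.08], [-1.0, -0.0, -0.0]]
contact_force: [-0.4, -0.4, 2.7]
finger_gap: 0.0563
```

>>> {"fn": "send_rows", "kwargs": {
  "targets": [
    [0.1, 0, 0, 0, 0, 0, 1],
    [0, 0, 0, 0, 0, 0, 1],
    [0, 0, 0, 0, 0, 0, 1]
  ]
}}

```text
clock: 8.38
tool_pos: [0.5372, 0.2743, 0.0659]
tool_rot: [[0.001, -0.079, -0.997], [0.0, -0.997, 0.079], [-1.0, -0.0, -0.001]]
contact_force: [-3.8, -0.3, 6.9]
finger_gap: 0.0565
```

```bash
python3 -c "
from h import *
go([.5368,.2738,.066],-94.55)
d=snap('scene','scene8')
cv2.imwrite('pics/e10.png',cv2.resize(d['frame'][130:230,115:245],None,fx=6,fy=6))
"
```

```text
t 8.38 pos [0.5372 0.2743 0.0659] gap 0.0565 F [-3.8 -0.3  6.9]
shift cm [-0.01  0.06  0.03] turn [-0.   -0.05  0.02]
```

View pics/e10.png

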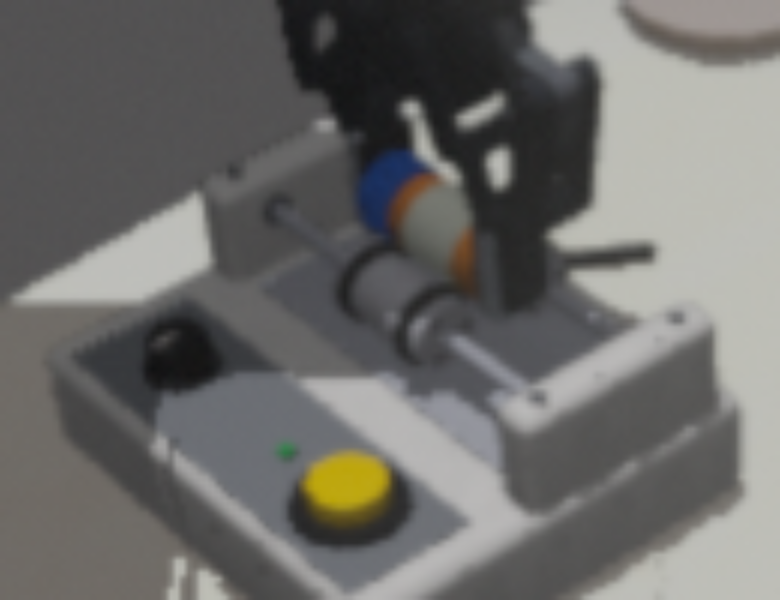

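>>> {"fn": "send_rows", "kwargs": {
  "targets": [
    [-0.1, 0, 0.07, 0, 0, 0, 1],
    [0, 0, 0, 0, 0, 0, 1],
    [0, 0, 0, 0, 0, 0, 1]
  ],
  "newtons": 20
}}

```text
clock: 8.68
tool_pos: [0.5369, 0.2745, 0.0661]
tool_rot: [[0.001, -0.08, -0.997], [0.0, -0.997, 0.08], [-1.0, -0.001, -0.001]]
contact_force: [0.5, -0.5, 1.8]
finger_gap: 0.0565
```

>>> {"fn": "send_rows", "kwargs": {
  "targets": [
    [0, 0, 0, 0, 0, 0, -0.34],
    [0, 0, 0, 0, 0, 0, -0.38],
    [0, 0, 0, 0, 0, 0, -0.42],
    [0, 0, 0, 0, 0, 0, -0.46],
    [0, 0, 0, 0, 0, 0, -0.5]
  ]
}}

```text
clock: 9.1
tool_pos: [0.5362, 0.2743, 0.0655]
tool_rot: [[-0.001, -0.08, -0.997], [-0.0, -0.997, 0.08], [-1.0, 0.0, 0.0]]
contact_force: [0.7, 0.0, -0.2]
finger_gap: 0.0639
```

>>> {"fn": "send_rows", "kwargs": {
  "targets": [
    [0, 0, 0, 0, 0, 0, -0.6],
    [0, 0, 0, 0, 0, 0, -0.7],
    [0, 0, 0, 0, 0, 0, -0.8],
    [0, 0, 0, 0, 0, 0, -0.8],
    [0, 0, 0, 0, 0, 0, -0.8]
  ]
}}

```text
clock: 9.52
tool_pos: [0.5363, 0.2743, 0.0658]
tool_rot: [[-0.0, -0.08, -0.997], [-0.0, -0.997, 0.08], [-1.0, 0.0, -0.0]]
contact_force: [0.9, 0.2, -0.3]
finger_gap: 0.0768
```

```bash
python3 -c "
from h import *
go([.5368,.2738,.066],-94.55)
d=snap('scene','scene9')
cv2.imwrite('pics/e11.png',cv2.resize(d['frame'][130:230,115:245],None,fx=6,fy=6))
"
```

```text
t 9.52 pos [0.5363 0.2743 0.0658] gap 0.0768 F [ 0.9  0.2 -0.3]
shift cm [-0.02  0.05 -0.05] turn [-0.02 -0.   -0.  ]
```

View pics/e11.png

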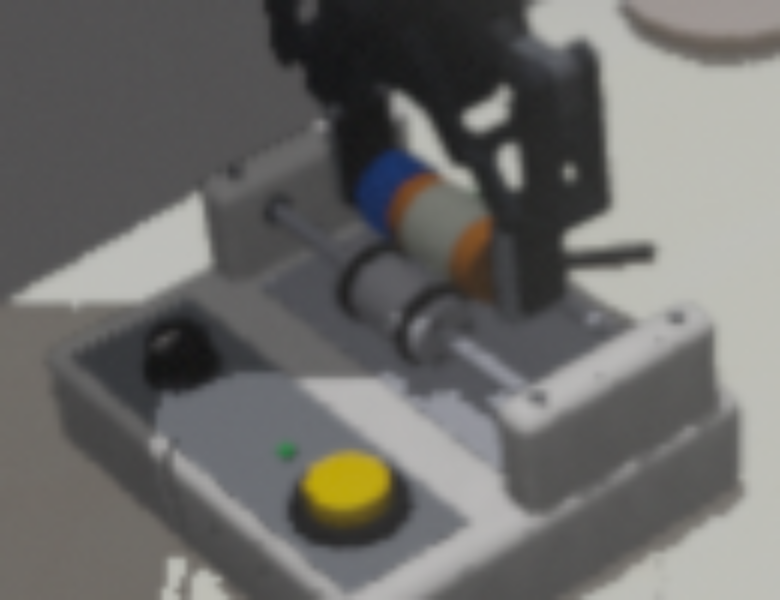

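>>> {"fn": "send_rows", "kwargs": {
  "targets": [
    [0, 0, 0, 0, 0, 0, -1],
    [0, 0, 0, 0, 0, 0, -1],
    [-1, 0, 0, 0, 0, 0, -1],
    [-2.5, 0, 0, 0, 0, 0, -1],
    [-3, 0, 0, 0, 0, 0, -1]
  ]
}}

```text
clock: 9.98
tool_pos: [0.5352, 0.2735, 0.1303]
tool_rot: [[-0.003, -0.08, -0.997], [-0.003, -0.997, 0.08], [-1.0, 0.003, 0.003]]
contact_force: [1.2, -0.0, 1.2]
finger_gap: 0.0856
```

>>> {"fn": "send_rows", "kwargs": {
  "targets": [
    [-3, 0, 0, 0, 0, 0, -1],
    [-2, 0, 2, 0, 0, 0, -1],
    [0, 0, 3, 0, 0, 0, 0],
    [0, 0, 2.5, 0, 0, 0, 1],
    [0, 0, 0, 0, 0, 0, 1]
  ]
}}

```text
clock: 10.4
tool_pos: [0.4586, 0.2806, 0.1827]
tool_rot: [[0.0, -0.078, -0.997], [0.002, -0.997, 0.078], [-1.0, -0.002, -0.0]]
contact_force: [-0.2, -0.9, -0.2]
finger_gap: 0.0517
```

>>> {"fn": "send_rows", "kwargs": {
  "targets": [
    [0, 0, 0, 0, 0, 0, 1],
    [0, 0, 0, 0, 0, 0, 1],
    [0, 0, 0, 0, 0, 0, 1]
  ]
}}

```text
clock: 10.65
tool_pos: [0.4622, 0.2803, 0.1809]
tool_rot: [[0.0, -0.08, -0.997], [-0.0, -0.997, 0.08], [-1.0, 0.0, -0.0]]
contact_force: [0.3, 0.0, 0.1]
finger_gap: 0.0122
```

```bash
python3 -c "
from h import *
go([.4578,.2355,.075],-94.55)
d=snap('scene','scene10')
cv2.imwrite('pics/e12.png',cv2.resize(d['frame'][130:230,115:245],None,fx=6,fy=6))
d=snap('top','top10')
cv2.imwrite('pics/e13.png',cv2.resize(d['frame'][150:270,110:250],None,fx=5,fy=5))
"
```

```text
t 10.65 pos [0.4622 0.2803 0.1809] gap 0.0122 F [0.3 0.  0.1]
shift cm [10.59  4.5   0.08] turn [-0.04 -0.01 -0.  ]
```

View pics/e12.png

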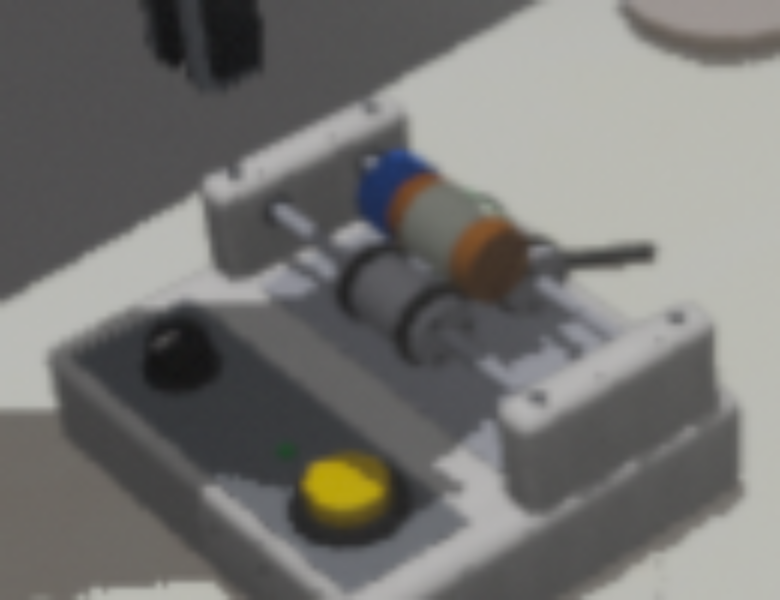

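View pics/e13.png

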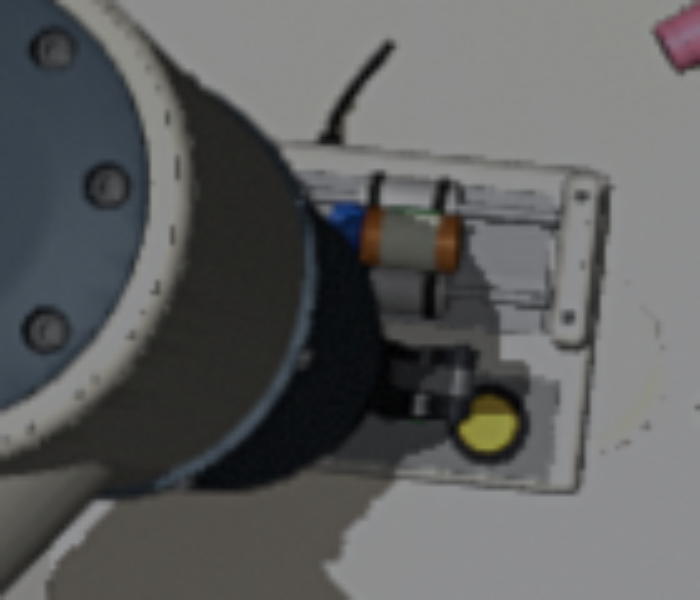

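```bash
python3 -c "
from h import *
d=load('top10');s=load('scene10')
m=np.radians(-4.55);ax=np.array([-np.sin(m),np.cos(m),0]);c=np.array([.5363,.2738,.086])
P=[c+.0285*ax,c-.0285*ax]
print((proj(d,P)-[110,150]+.5)*5);print((proj(s,P)-[115,130]+.5)*6)
print(onz(d,(460/5+110-.5,243/5+150-.5),.086),P[1])
print(onz(d,np.array([488,424])/5+[109.5,149.5],.056))
"
```

```text
[[337.95521165 231.79638422]
 [465.0654336  243.91906229]]
[[387.84190132 190.35706508]
 [499.43875966 269.28494067]]
[0.53441495 0.24765465 0.086     ] [0.53403912 0.24538982 0.086     ]
[0.45624263 0.235659   0.056     ]
```

>>> {"fn": "send_rows", "kwargs": {
  "targets": [
    [1, 2.2, 0, 0, 0, 0, 1],
    [2, 2.3, 0.08, 0, 0, 0, 1],
    [2.5, 0, 0, 0, 0, 0, 1],
    [2, 0, 0, 0, 0, 0, 1],
    [0, 0, 0, 0, 0, 0, 1]
  ]
}}

```text
clock: 11.17
tool_pos: [0.4552, 0.2333, 0.1016]
tool_rot: [[-0.007, -0.082, -0.997], [-0.005, -0.997, 0.082], [-1.0, 0.005, 0.006]]
contact_force: [-0.7, -0.9, -0.5]
finger_gap: 0.0
```

>>> {"fn": "send_rows", "kwargs": {
  "targets": [
    [0, 0, 0, 0, 0, 0, 1],
    [0, 0, 0, 0, 0, 0, 1]
  ]
}}

```text
clock: 11.33
tool_pos: [0.4583, 0.236, 0.107]
tool_rot: [[0.002, -0.079, -0.997], [0.0, -0.997, 0.079], [-1.0, -0.001, -0.002]]
contact_force: [-0.2, -0.1, -0.3]
finger_gap: -0.0006
```

```bash
python3 -c "
from h import *
go([.4578,.2355,.056],-94.55)
d=snap('scene','scene11')
cv2.imwrite('pics/e14.png',cv2.resize(d['frame'][130:230,115:245],None,fx=6,fy=6))
"
```

```text
t 11.33 pos [0.4583 0.236  0.107 ] gap -0.0006 F [-0.2 -0.1 -0.3]
shift cm [5.1  0.05 0.05] turn [-0.01 -0.09  0.03]
```

View pics/e14.png

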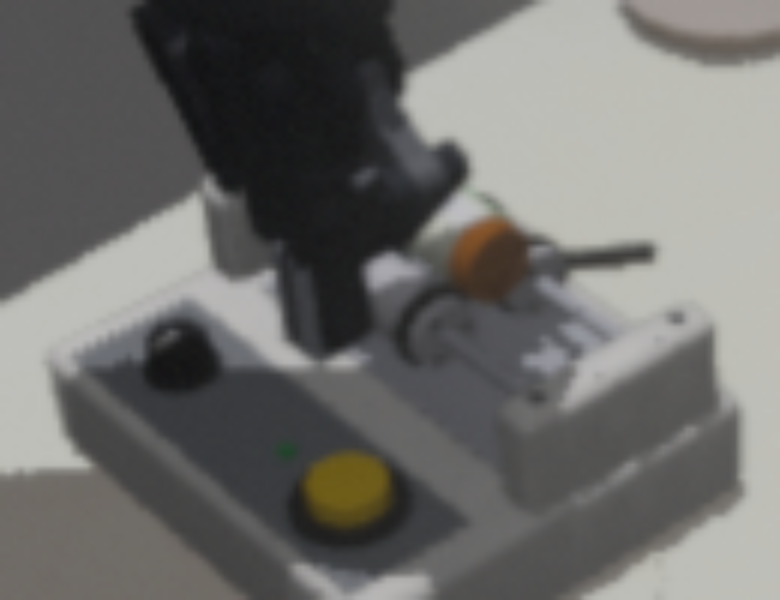

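>>> {"fn": "send_rows", "kwargs": {
  "targets": [
    [1.2, 0, 0, 0, 0, 0, 1],
    [1.6, 0, 0, 0, 0, 0, 1],
    [1.2, 0.05, 0.05, 0, 0, 0, 1],
    [0.5, 0, 0, 0, 0, 0, 1],
    [0, 0, 0, 0, 0, 0, 1]
  ]
}}

```text
clock: 11.8
tool_pos: [0.4567, 0.2352, 0.0607]
tool_rot: [[-0.0, -0.079, -0.997], [-0.0, -0.997, 0.079], [-1.0, 0.0, 0.0]]
contact_force: [-0.4, -1.4, 0.3]
finger_gap: 0.0001
```

>>> {"fn": "send_rows", "kwargs": {
  "targets": [
    [0, 0, 0, 0, 0, 0, 1],
    [0.3, 0, 0, 0, 0, 0, 1],
    [0.2, 0, 0, 0, 0, 0, 1],
    [0, 0, 0, 0, 0, 0, 1]
  ]
}}

```text
clock: 12.13
tool_pos: [0.4572, 0.2355, 0.0563]
tool_rot: [[0.001, -0.079, -0.997], [0.001, -0.997, 0.079], [-1.0, -0.001, -0.001]]
contact_force: [-0.0, 0.8, 2.8]
finger_gap: 0.0002
```

>>> {"fn": "send_rows", "kwargs": {
  "targets": [
    [0.5, 0, 0, 0, 0, 0, 1],
    [0.3, 0, 0, 0, 0, 0, 1],
    [0, 0, 0, 0, 0, 0, 1],
    [0, 0, 0, 0, 0, 0, 1]
  ]
}}

```text
clock: 12.47
tool_pos: [0.4575, 0.2356, 0.0508]
tool_rot: [[0.003, -0.078, -0.997], [0.001, -0.997, 0.078], [-1.0, -0.002, -0.003]]
contact_force: [-8.0, -0.8, 23.2]
finger_gap: -0.0
```

>>> {"fn": "send_rows", "kwargs": {
  "targets": [
    [-0.1, 0, 0, 0, 0, 0, 1],
    [0, 0, 0, 0, 0, 0, 1],
    [0, 0, 0, 0, 0, 0, 1],
    [0, 0, 0, 0, 0, 0, 1],
    [0, 0, 0, 0, 0, 0, 1]
  ]
}}

```text
clock: 12.88
tool_pos: [0.4575, 0.2356, 0.0509]
tool_rot: [[0.003, -0.079, -0.997], [0.001, -0.997, 0.079], [-1.0, -0.002, -0.003]]
contact_force: [-5.7, -0.8, 16.4]
finger_gap: 0.0001
```

```bash
python3 -c "
from h import *
go([.4578,.2355,.056],-94.55)
d=snap('scene','scene12')
cv2.imwrite('pics/e15.png',cv2.resize(d['frame'][130:230,115:245],None,fx=6,fy=6))
"
```

```text
t 12.88 pos [0.4575 0.2356 0.0509] gap 0.0001 F [-5.7 -0.8 16.4]
shift cm [-0.51  0.01 -0.03] turn [ 0.04 -0.14  0.09]
```

View pics/e15.png

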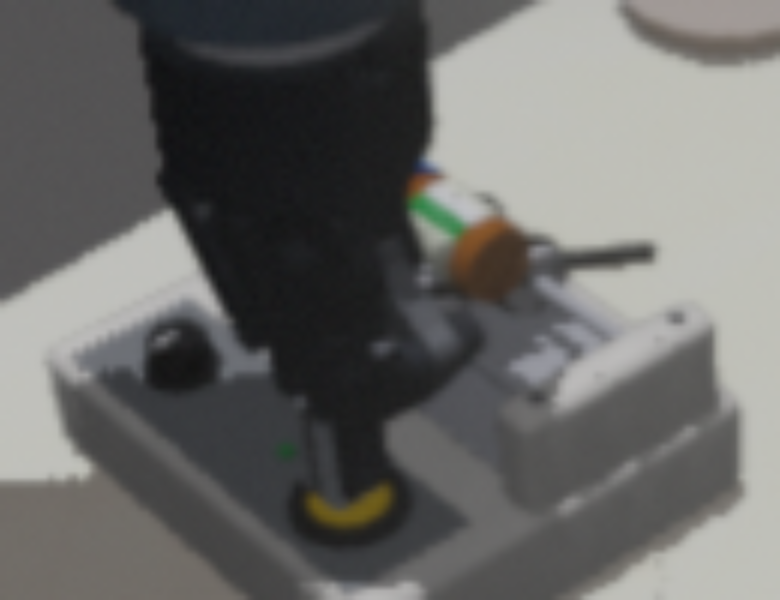

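>>> {"fn": "send_rows", "kwargs": {
  "targets": [
    [0, 0, 0, 0, 0, 0, 1],
    [0, 0, 0, 0, 0, 0, 1],
    [0, 0, 0, 0, 0, 0, 1],
    [0, 0, 0, 0, 0, 0, 1],
    [0, 0, 0, 0, 0, 0, 1]
  ]
}}

```text
clock: 13.35
tool_pos: [0.4575, 0.2356, 0.0509]
tool_rot: [[0.003, -0.079, -0.997], [0.001, -0.997, 0.079], [-1.0, -0.002, -0.003]]
contact_force: [-5.3, 0.0, 15.8]
finger_gap: 0.0002
```

>>> {"fn": "send_rows", "kwargs": {
  "targets": [
    [0, 0, 0, 0, 0, 0, 1],
    [0, 0, 0, 0, 0, 0, 1],
    [0, 0, 0, 0, 0, 0, 1],
    [0, 0, 0, 0, 0, 0, 1],
    [0, 0, 0, 0, 0, 0, 1]
  ]
}}

```text
clock: 13.77
tool_pos: [0.4575, 0.2356, 0.0509]
tool_rot: [[0.003, -0.079, -0.997], [0.001, -0.997, 0.079], [-1.0, -0.002, -0.003]]
contact_force: [-5.2, -0.9, 16.4]
finger_gap: 0.0003
```

>>> {"fn": "send_rows", "kwargs": {
  "targets": [
    [0, 0, 0, 0, 0, 0, 1],
    [0, 0, 0, 0, 0, 0, 1],
    [0, 0, 0, 0, 0, 0, 1],
    [0, 0, 0, 0, 0, 0, 1],
    [0, 0, 0, 0, 0, 0, 1]
  ]
}}

```text
clock: 14.18
tool_pos: [0.4575, 0.2356, 0.0509]
tool_rot: [[0.003, -0.079, -0.997], [0.001, -0.997, 0.079], [-1.0, -0.002, -0.003]]
contact_force: [-4.9, -0.3, 15.9]
finger_gap: -0.0003
```

>>> {"fn": "send_rows", "kwargs": {
  "targets": [
    [0, 0, 0, 0, 0, 0, 1],
    [0, 0, 0, 0, 0, 0, 1],
    [0, 0, 0, 0, 0, 0, 1],
    [0, 0, 0, 0, 0, 0, 1],
    [0, 0, 0, 0, 0, 0, 1]
  ]
}}

```text
clock: 14.6
tool_pos: [0.4575, 0.2356, 0.0509]
tool_rot: [[0.003, -0.079, -0.997], [0.001, -0.997, 0.079], [-1.0, -0.002, -0.003]]
contact_force: [-4.7, -0.8, 15.8]
finger_gap: -0.0003
```

>>> {"fn": "send_rows", "kwargs": {
  "targets": [
    [0, 0, 0, 0, 0, 0, 1],
    [0, 0, 0, 0, 0, 0, 1],
    [0, 0, 0, 0, 0, 0, 1],
    [0, 0, 0, 0, 0, 0, 1],
    [0, 0, 0, 0, 0, 0, 1]
  ]
}}

```text
clock: 15.02
tool_pos: [0.4575, 0.2356, 0.0509]
tool_rot: [[0.003, -0.079, -0.997], [0.001, -0.997, 0.079], [-1.0, -0.002, -0.002]]
contact_force: [-5.8, 0.1, 17.0]
finger_gap: 0.0002
```

>>> {"fn": "send_rows", "kwargs": {
  "targets": [
    [0, 0, 0, 0, 0, 0, 1],
    [0, 0, 0, 0, 0, 0, 1],
    [0, 0, 0, 0, 0, 0, 1],
    [0, 0, 0, 0, 0, 0, 1],
    [-1.5, 0, 0, 0, 0, 0, 1]
  ]
}}

```text
clock: 15.43
tool_pos: [0.456, 0.2347, 0.0628]
tool_rot: [[-0.001, -0.08, -0.997], [-0.001, -0.997, 0.08], [-1.0, 0.001, 0.001]]
contact_force: [0.8, 0.1, -0.8]
finger_gap: -0.0002
```

>>> {"fn": "send_rows", "kwargs": {
  "targets": [
    [-2, 0, 0, 0, 0, 0, 1],
    [-3, 0, 0, 0, 0, 0, 1],
    [-3, 0, 0, 0, 0, 0, 1],
    [-3, 0, 0, 0, 0, 0, 1],
    [0, 0, 3, 0, 0, 0, 1]
  ]
}}

```text
clock: 15.85
tool_pos: [0.4322, 0.2394, 0.1795]
tool_rot: [[0.01, -0.081, -0.997], [0.005, -0.997, 0.081], [-1.0, -0.006, -0.01]]
contact_force: [0.6, 1.9, 1.0]
finger_gap: 0.0006
```

>>> {"fn": "send_rows", "kwargs": {
  "targets": [
    [0, 0, 3, 0, 0, 0, 1],
    [0, 0, 3, 0, 0, 0, 1],
    [0, 0, 0, 0, 0, 0, 1],
    [0, 0, 0, 0, 0, 0, 1],
    [0, 0, 0, 0, 0, 0, 1]
  ]
}}

```text
clock: 16.27
tool_pos: [0.3671, 0.2423, 0.1737]
tool_rot: [[0.0, -0.079, -0.997], [0.0, -0.997, 0.079], [-1.0, -0.0, -0.0]]
contact_force: [-0.5, 0.1, -0.5]
finger_gap: -0.0001
```

```bash
python3 -c "
from h import *
go([.4578,.2355,.056],-94.55)
d=snap('scene','scene13')
cv2.imwrite('pics/e16.png',cv2.resize(d['frame'][130:290,100:370],None,fx=2.9,fy=2.9))
d=snap('top','top13')
cv2.imwrite('pics/e17.png',cv2.resize(d['frame'][120:270,110:340],None,fx=3.4,fy=3.4))
"
```

```text
t 16.27 pos [0.3671 0.2423 0.1737] gap -0.0001 F [-0.5  0.1 -0.5]
shift cm [11.77 -0.04 -9.09] turn [ 0.02 -0.02  0.  ]
```

View pics/e16.png

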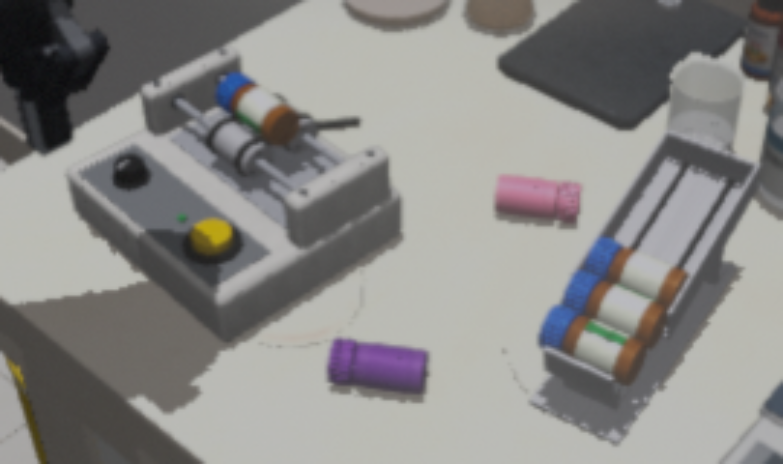

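View pics/e17.png

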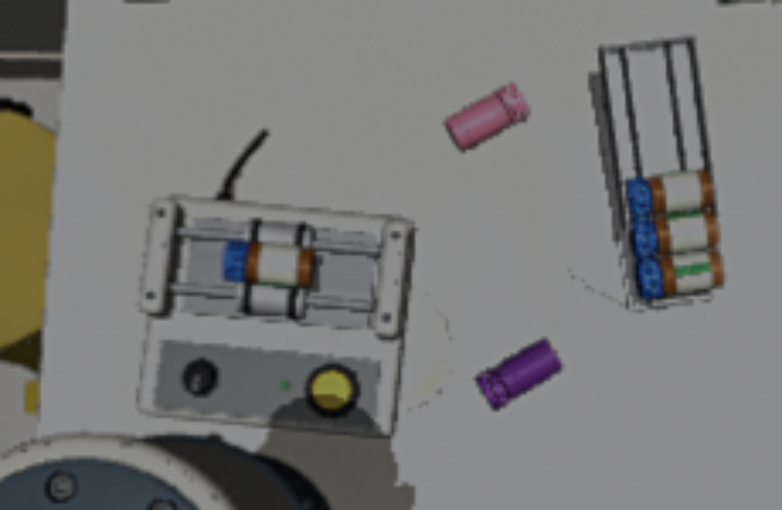

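```bash
python3 -c "
from h import *
d=load('top13');s=load('scene13')
cv2.imwrite('pics/e18.png',cv2.resize(d['frame'][175:220,145:235],None,fx=8,fy=8,interpolation=cv2.INTER_NEAREST))
cv2.imwrite('pics/e19.png',cv2.resize(s['frame'][140:195,140:220],None,fx=9,fy=9,interpolation=cv2.INTER_NEAREST))
"
```

```text
(no output)
```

View pics/e18.png

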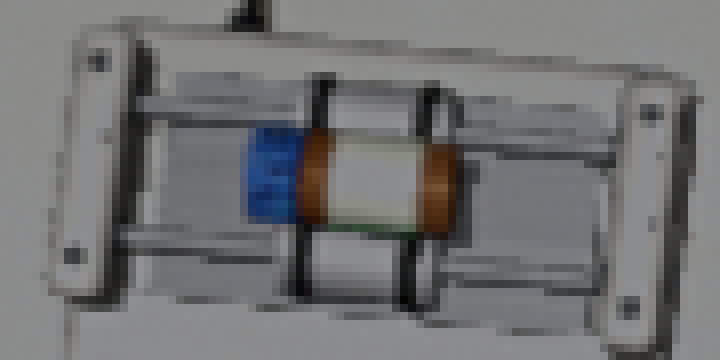

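View pics/e19.png

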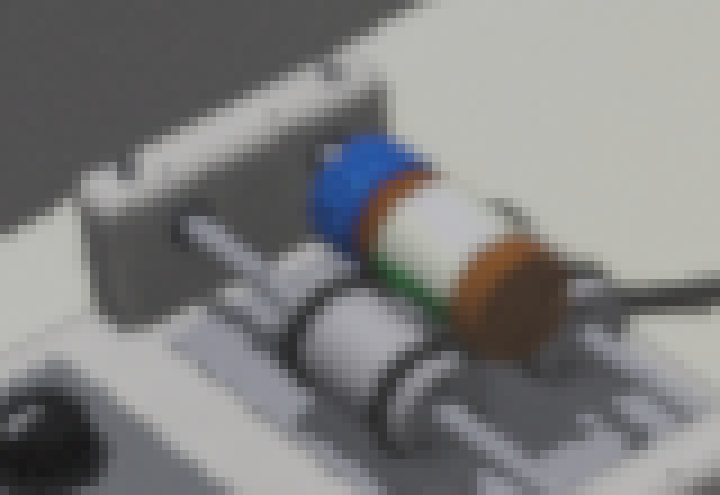

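```bash
python3 -c "
from h import *
d=load('top13');s=load('scene13')
g=lambda x,y,z:onz(d,(x/8-.5+145,y/8-.5+175),z)
m=np.radians(-4.55);ax=np.array([-np.sin(m),np.cos(m),0]);ux=np.array([ax[1],-ax[0],0])
def q(P): P=np.mean(P,0);return (P@ux*1e3).round(1),(P@ax*1e3).round(1)
V=[g(248,172,.086),g(460,186,.086)];print('vial',q(V),np.linalg.norm(V[0]-V[1]))
print('screws',q([g(98,60,.08),g(73,255,.08),g(652,115,.08),g(630,308,.08)]))
A=[g(300,98,.068),g(458,108,.068),g(283,262,.068),g(437,274,.068)];print('rollers',q(A),np.linalg.norm(A[0]-A[1]))
B=[g(320,98,.07),g(430,108,.07),g(300,262,.07),g(409,274,.07)];print('rings',q(B))
"
```

```text
vial (np.float64(513.1), np.float64(317.9)) 0.059252214987737556
screws (np.float64(512.8), np.float64(316.4))
rollers (np.float64(514.4), np.float64(316.2)) 0.04527592972450231
rings (np.float64(513.9), np.float64(317.2))
```

```bash
python3 -c "
from h import *
print(sign_off())"
```

```text
the job is handed in; nothing more can be done
None
```

The job is done and handed in at about 16.4 s on the clock. I lifted the lowest vial off the track and the next three rolled down to the stop. I then laid the vial on the rollers, let go, and held the jog button fully down for about 3 s before releasing it and backing the arm away.

**Placing:** In the last pictures the vial lies between the rollers, about 1–2 mm from their centre along them by my pixel measurement. It was released at a height within 1 mm of the expected one.

**Jog:** The button bottomed out at about 51 mm. The force was about 16 N during the hold, with a brief 23 N when it first bottomed. The vial's green stripe came into view while the button was held, so the rollers were turning it. After release the button is up.

**Other objects:** Three vials remain on the track, the lowest against the stop. The pink and purple look-alikes were not touched.

**Disagreements:**
- The two cameras differed by 1–2 mm, which is within their calibration.
- The first touch on the rollers pushed sideways with about 4 N. I corrected this by 0.7 mm before letting go of the vial.

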